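# Fish the last carton out of the sealer guard and pile the cartons on the scale

### The job

One or two cartons have dropped off the sealer's belt and lie behind the machine's fixed wire guard, where a hand must not go: with the hooked rod from the rubber mat, reach in through the open end of the guard and draw each one right out until it is wholly clear, the one nearer the mouth first, and in the end leave the rod lying flat on its mat again. Pile these and every other closed carton lying on the bench onto the one that stands on the scale, flat side on flat side in one straight column, each turned the same way and flush with the bottom carton to about a centimetre. Do not shift the jar, the mug or the tape dispenser.

Things in the scene. Friction and masses are not known exactly. Their poses are not given: they have to be found in the camera images.
- sealer: fixed carton sealer; its outfeed has a tunnel guard of steel wires on the bench. Origin on the bench, mid-mouth; +y leads in (about world +y). Inside: 224 wide (x), 115 high, 290 long (y 0 to 290); floor is the bare bench, a 45 high machine bed closes the far end; wires on sides and top, only the mouth is open. Machine behind (y 290 to 710), 400 high
- carton_outer: closed cardboard carton like the others, 110 long (its x) x 60 wide (its y) x 42 high, about 0.2 kg, brown tape along the top; origin at the centre of its underside. Starts behind the guard, in the sealer -x half of the tunnel (x -55 to -45), 80 to 110 in from the mouth, lengthwise
- carton_inner: closed cardboard carton like the others, 110 long (its x) x 60 wide (its y) x 42 high, about 0.2 kg, brown tape along the top; origin at the centre of its underside. If present, starts behind the guard beside and beyond carton_outer (sealer x 30 to 42), 150 to 190 in, lengthwise
- carton_base: closed cardboard carton like the others, 110 long (its x) x 60 wide (its y) x 42 high, about 0.2 kg, brown tape along the top; origin at the centre of its underside. It already stands on the scale and is the bottom of the column
- scale: bench scale, fixed: square platform 150 x 150 whose top is 45 above the bench, and a 26 high console on its -y side out to y = -143; origin on the bench under the centre of the platform
- mat: black rubber tool mat fixed to the bench, 460 (x) x 130 (y) x 3 thick; origin at the centre of its underside
- rod: hooked rod, 0.12 kg, lies flat. Wooden handle 140 long (x), 34 wide (y), 30 high; origin under the handle's centre. An 8 mm metal rod leaves its +x end at z = 15, at x = 340 bends square into a straight hook arm to y = -70, same height. Centre of mass 40 ahead of the origin. At the start on the mat, its x along the mat's +x
- rod_corner (a point): the bend of the hooked rod where the hook arm begins (x = 340, y = 0, z = 15 of the rod)
- rod_tip (a point): free end of the hook arm (x = 340, y = -70, z = 15 of the rod)
- jar: glass jar with a white lid, 64 across, 85 high, to be left alone; origin under its centre
- mug: white mug, 76 across, 90 high, to be left alone; origin under its centre
- dispenser: black tape dispenser 160 x 60, about 105 high, to be left alone; origin under its centre
- carton_1: closed cardboard carton like the others, 110 long (its x) x 60 wide (its y) x 42 high, about 0.2 kg, brown tape along the top; origin at the centre of its underside. Lies on the bench at the start, if present
- carton_2: closed cardboard carton like the others, 110 long (its x) x 60 wide (its y) x 42 high, about 0.2 kg, brown tape along the top; origin at the centre of its underside. Lies on the bench at the start, if present
- carton_3: closed cardboard carton like the others, 110 long (its x) x 60 wide (its y) x 42 high, about 0.2 kg, brown tape along the top; origin at the centre of its underside. Lies on the bench at the start, if present
- carton_4: closed cardboard carton like the others, 110 long (its x) x 60 wide (its y) x 42 high, about 0.2 kg, brown tape along the top; origin at the centre of its underside. Lies on the bench at the start, if present
There are look-alikes about, which are no part of the job. Leave any blue or red look-alike of the carton_outer alone.

How it is judged:
By the outcome, as a careful person would: the job done as asked, in the order asked, and still so for the second after the job is handed in, with the robot touching nothing.
Of carton_inner, carton_1, carton_2, carton_3, carton_4 only 2 to 4 are there at a start; the rules pass over those that are not, and their reading is None.
At some moment in a run one of rod may be knocked a few centimetres aside while the robot is not near it.
Once in a run the grip may slacken for a moment while it holds something.
It also fails if it takes over 210 s, if anything falls off the work surface, if the arm or the gripper's body presses on something with over 40 N, if the wrist force passes 120 N, or if a joint passes its speed limit or range.

### The arm

A 6-joint arm with a two-finger parallel gripper is mounted at the origin on the work surface. World frame = base frame: x ahead of the robot, y to its left, z up, the work surface at z = 0. Lengths are in m, angles in degrees, forces in N, time in s.
With the tool pointing down it reaches from about 0.4 to 0.825 m from the base axis. Payload 7 kg.
Tool frame: the origin (TCP) lies midway between the tips of the shut fingers; the grasp point (between the pads) lies 19 mm behind it; z points along the fingers, y is the line along which they close (so a half turn about z gives the same grasp; the last joint's range is limited). The gripper opens to 88 mm and grips with 3 to 60 N. Pads are 19 mm wide; open, the fingers measure 130 mm over their backs; the gripper's body (78 mm by 193 mm) begins 47 mm behind the grasp point.
Start: joints at [-57.462, 20.546, 0.682, 0, -70.136, -16.507], TCP at [0.186, -0.649, 0.202] pointing down, gripper open.
Joint ranges: [-176.03, 176.03], [-82.01, 121.73], [-58.28, 71.71], [-173.87, 95.51], [-174.79, -0.11], [-173.66, 173.66]. Speed limits (degrees/s): [136.94, 136.94, 172.46, 180, 180, 180].

### API

Orientations are given as a 3x3 rotation matrix whose columns are the frame's x, y, z axes.
In Python, from rig import robot gives the robot as it stands. Calls block until the motion is done:
- robot.goto(position, orientation): joint-space move of the TCP to a pose.
- robot.servo_line(position, ori=None, speed=0.15): straight line of the TCP; ori=None keeps the orientation; speed is the mean speed in m/s.
- robot.movej(angles): joint-space move.
- robot.move_gripper(opening): opening from 0.0 (shut) to 1.0 (fully open); the grip force is fixed at half the most; returns when the fingers have stopped.
- robot.dwell(seconds).
- robot.ik(position, orientation): joint angles nearest the present ones, or None.
- robot.grab_frame(name): name is "side" or "top" or "wrist"; returns (picture, depth): 420x560x3 uint8, red, green, blue; 420x560 float32, m along the optical axis (not along the pixel's ray), 0 where there is no reading.
- robot.camera_info(name): a dict with "vfov" (degrees; the focal length in pixels is half the picture's height over the tangent of half this angle, whatever the lens; pixels are square), "cx", "cy" (the principal point, pixels), "view" (4x4, takes a point from world to camera coordinates); the wrist camera has in their place "T_tool_cam" (4x4, takes a point from camera to tool coordinates, whose origin is the TCP and whose axes are the flange's). Camera axes: x right, y down, z forward; pixel columns grow to the right and rows downward; lengths in m; the calibration is good to about 2 mm. A picture is of the moment at which its call begins: read the wrist's pose just before it. camera_info takes no time and is no camera call.
A pose or a line that the arm cannot do raises robot.Unreachable and nothing moves.
- robot.job_done(): hands the job in; it is judged then, once.
Readings, each from a call of its own:
- robot.read_t(): time.
- robot.read_qpos(): joint angles.
- robot.read_qvel(): joint speeds.
- robot.read_effort(): joint torques, N m.
- robot.read_position(): TCP position.
- robot.read_tcp_rot(): TCP orientation.
- robot.read_force(): force on the tool from outside, world axes, zero at the start.
- robot.read_ft_torque(): the same for the moment, N m.
- robot.read_grip_width(): opening from 0.0 (shut) to 1.0 (fully open).
- robot.read_finger_force(): force on a finger pad.
Only numpy, scipy, OpenCV 4.12 (cv2) and the standard library are available. Lean on these libraries where they do the work, as an engineer would, in place of code of your own. Each camera call takes 0.05 s, during which the arm holds its last target. There are 200 camera calls.

## Working session

There is one attempt and no reset: what is moved stays moved. The work goes in short steps, each a Python script; the robot and the scene stay as the last script left them, time stands still between calls to the robot, and variables do not carry over. Pictures are saved under pics/ and viewed, at most 14 in all, crops included, and the job is handed in when it is done.

```bash
ls; mkdir -p pics; cat > h.py <<'E'
import numpy as np, cv2
from rig import robot
def K(n,shape=(420,560)):
    c=robot.camera_info(n); f=shape[0]/2/np.tan(np.radians(c["vfov"])/2); return c,f
def cloud(n):
    T0=None
    if n=="wrist":
        p=np.array(robot.read_position());R=np.array(robot.read_tcp_rot())
    im,d=robot.grab_frame(n); c,f=K(n)
    v,u=np.mgrid[0:420,0:560]
    P=np.stack([(u-c["cx"])/f*d,(v-c["cy"])/f*d,d],-1)
    if n=="wrist":
        T=np.array(c["T_tool_cam"]); P=P@T[:3,:3].T+T[:3,3]; P=P@R.T+p
    else:
        V=np.linalg.inv(np.array(c["view"])); P=P@V[:3,:3].T+V[:3,3]
    P[d==0]=np.nan
    return im,P
E
python3 - <<'E'
from h import *
for n in("side","top"):
    im,P=cloud(n); np.savez(f"{n}0.npz",im=im,P=P); cv2.imwrite(f"pics/{n}0.png",cv2.resize(im[...,::-1],(800,600),interpolation=cv2.INTER_CUBIC))
    c=robot.camera_info(n); print(n,{k:np.round(v,3).tolist() if k=="view" else v for k,v in c.items()})
print(robot.camera_info("wrist"),robot.read_tcp_rot())
E
```

```text
pics
side {'vfov': 50.8715413417915, 'cx': 276.60894712005853, 'cy': 214.12240514457685, 'view': [[-0.987, -0.158, -0.009, 0.542], [-0.106, 0.706, -0.7, 0.016], [0.117, -0.691, -0.714, 1.295], [0.0, 0.0, 0.0, 1.0]]}
top {'vfov': 49.47890136122506, 'cx': 273.1468144674017, 'cy': 208.4535204293344, 'view': [[-0.006, -1.0, 0.017, 0.109], [-0.994, 0.004, -0.111, 0.546], [0.111, -0.018, -0.994, 1.504], [0.0, 0.0, 0.0, 1.0]]}
{'vfov': 60.67960485923182, 'cx': 274.41513068019157, 'cy': 205.40322326246257, 'T_tool_cam': array([[ 6.82689126e-04, -9.57991352e-01, -2.86796277e-01,
         7.81297830e-02],
       [ 9.99998816e-01,  1.04942982e-03, -1.12503682e-03,
         5.32054978e-05],
       [ 1.37874811e-03, -2.86795169e-01,  9.57990934e-01,
        -1.81519837e-01],
       [ 0.00000000e+00,  0.00000000e+00,  0.00000000e+00,
         1.00000000e+00]])} [[-9.61138769e-01 -2.76065147e-01 -5.48974619e-04]
 [-2.76065657e-01  9.61137751e-01  1.40599829e-03]
 [ 1.39493106e-04  1.50291251e-03 -9.99998861e-01]]
```

View pics/top0.png

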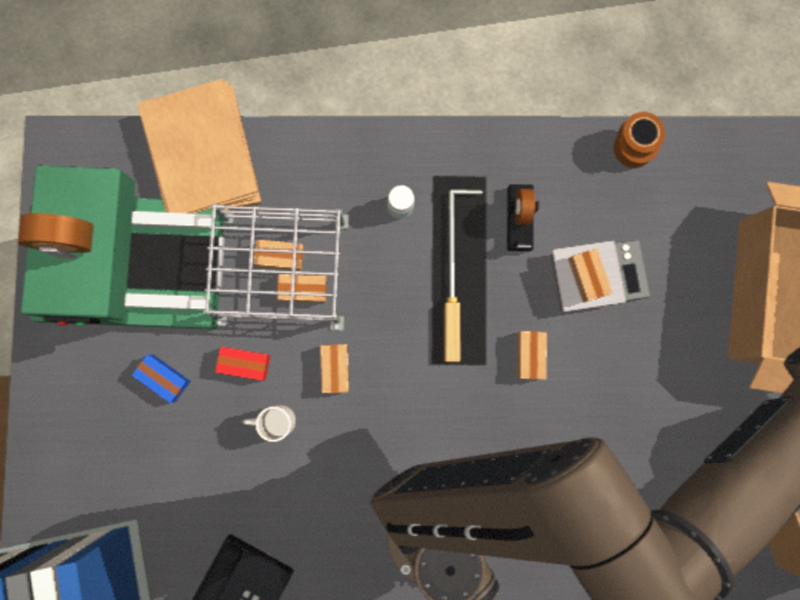

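View pics/side0.png

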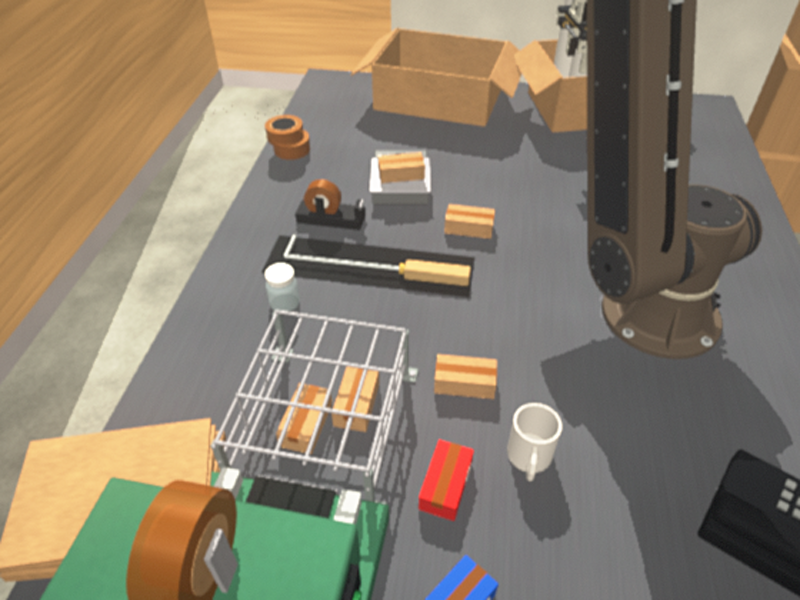

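The top view (800x600) shows loose brown cartons at (334,369) and (533,355), the base on the scale at (591,274), and two tunnel cartons: outer at (302,288) and inner at (278,253). Red (243,363) and blue (160,378) are look-alikes, and the cardboard sheet (200,145) and open boxes (770,290) are not cartons. The rod's handle is at (453,330), its bend at (452,192) and its tip at (481,192).

```bash
cat >> h.py <<'E'
def px(n,u,v,z):
    "world point at height z seen at 800x600-picture pixel"
    c,f=K(n); V=np.linalg.inv(np.array(c["view"])); u=(u+.5)*.7-.5; v=(v+.5)*.7-.5
    r=V[:3,:3]@np.array([(u-c["cx"])/f,(v-c["cy"])/f,1]); o=V[:3,3]; return o+r*(z-o[2])/r[2]
def rect(P,ctr,z0,z1,r=.09):
    "min-area rect of cloud points near ctr with z in range"
    m=(np.hypot(P[...,0]-ctr[0],P[...,1]-ctr[1])<r)&(P[...,2]>z0)&(P[...,2]<z1)
    q=P[m][:,:2]; (c,s,a)=cv2.minAreaRect((q*1000).astype(np.float32))
    if s[0]<s[1]: a+=90; s=s[::-1]
    return np.array(c)/1000,np.array(s),(a+90)%180-90,len(q),np.median(P[m][:,2])
E
python3 - <<'E'
from h import *
D=np.load("top0.npz");P=D["P"]
for k,(u,v,z) in dict(c1=(334,369,.042),c2=(533,355,.042),base=(591,274,.087),outer=(302,288,.042),inner=(278,253,.042)).items():
    p=px("top",u,v,z); c,s,a,n,zm=rect(P,p,z-.01,z+.006,.075); print(k,p.round(3),c.round(3),s.round(0),round(a,1),n,round(zm,4))
pts=dict(hand_back=(453,362,.03),hand_front=(453,298,.03),corner=(452,191,.018),tip=(481,192,.018),jar=(401,198,.085),disp=(520,217,.03),scaleTL=(553,251,.045),scaleBL=(563,312,.045),scaleTR=(613,242,.045),scaleBR=(625,303,.045),
 m1=(343,222,0.0),m2=(337,322,0.0),tTR=(340,211,.115),tBR=(336,319,.115),tTL=(212,207,.115),tBL=(208,316,.115),mug=(275,424,.09),matTL=(433,177,.003),matBR=(486,364,.003),matBL=(432,364,.003))
for k,t in pts.items():print(k,px("top",*t).round(4))
# points in bench below z... heights check
for u,v in[(452,340),(452,250),(400,450),(470,230)]:print(u,v,P[int(v*.7),int(u*.7)].round(4))
im=D["im"];cv2.imwrite("pics/crop1.png",cv2.resize(im[130:260,130:395,::-1],(795,390),interpolation=cv2.INTER_CUBIC))
E
```

```text
c1 [0.381 0.237 0.042] [0.383 0.237] [109.  60.] -0.0 600 0.0415
c2 [ 0.41  -0.224  0.042] [ 0.41  -0.225] [110.  61.] -2.0 606 0.0414
base [ 0.593 -0.352  0.087] [ 0.593 -0.356] [110.  63.] 17.1 622 0.0863
outer [0.569 0.313 0.042] [0.569 0.314] [144. 110.] -3.5 564 0.0417
inner [0.652 0.37  0.042] [0.63  0.371] [112. 104.] 86.9 547 0.0415
hand_back [ 0.3954 -0.0388  0.03  ]
hand_front [ 0.5456 -0.0413  0.03  ]
corner [ 0.8075 -0.0447  0.018 ]
tip [ 0.805 -0.115  0.018]
jar [0.7723 0.0814 0.085 ]
disp [ 0.7401 -0.2054  0.03  ]
scaleTL [ 0.6545 -0.2779  0.045 ]
scaleBL [ 0.5099 -0.2965  0.045 ]
scaleTR [ 0.6757 -0.4214  0.045 ]
scaleBR [ 0.5304 -0.4432  0.045 ]
m1 [0.7358 0.2198 0.    ]
m2 [0.4924 0.2336 0.    ]
tTR [0.7344 0.2202 0.115 ]
tBR [0.4905 0.2284 0.115 ]
tTL [0.7442 0.5075 0.115 ]
tBL [0.4985 0.5104 0.115 ]
mug [0.2608 0.3638 0.09  ]
matTL [ 8.469e-01 -4.000e-04  3.000e-03]
matBR [ 0.3905 -0.1203  0.003 ]
matBL [0.3913 0.0081 0.003 ]
452 340 [ 0.4494 -0.0364  0.0308]
452 250 [ 0.6602 -0.0402  0.0285]
400 450 [ 0.1902  0.0848 -0.0067]
470 230 [ 0.7153 -0.0899 -0.0025]
```

View pics/crop1.png

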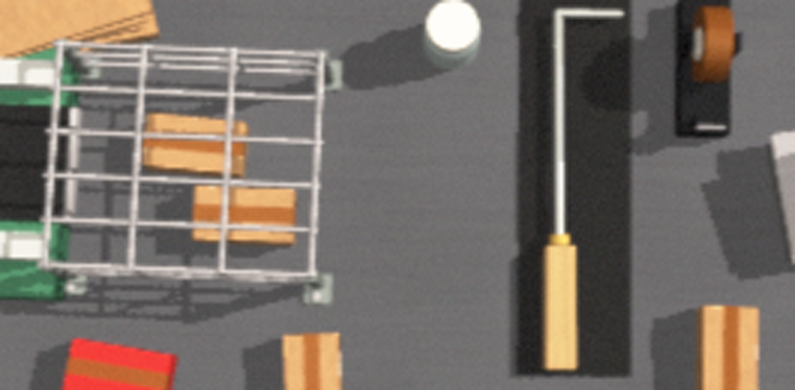

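The crop shows rod, tunnel cartons and the two loose cartons as chosen. Next I measure the base and c2 with the wrist camera, then stack c2.

```bash
cat >> h.py <<'E'
def down(yaw):
    a=np.radians(yaw); return np.array([[np.cos(a),np.sin(a),0],[np.sin(a),-np.cos(a),0],[0,0,-1.]])
def best(p,yaw):
    "of yaw and yaw+180 the one with the smaller last-joint angle"
    o=[]
    for y in(yaw,yaw+180):
        q=robot.ik(p,down(y))
        if q is not None:o.append((abs(q[5]),y))
    return min(o)[1] if o else None
def look(c,yaw,z=.22):
    # place camera so that c is near the picture centre
    y=best([c[0],c[1],z],yaw); robot.goto([c[0],c[1],z],down(y)); robot.dwell(.2); return cloud("wrist")
E
python3 - <<'E'
from h import *
t=robot.read_t()
im,P=look((.593,-.354),17,.28); print("t",robot.read_t()-t)
print("base",rect(P,(.593,-.354),.078,.095,.075))
cv2.imwrite("pics/w_base.png",im[...,::-1]);np.savez("wb.npz",im=im,P=P)
im,P=look((.41,-.225),-2,.22); print("c2",rect(P,(.41,-.225),.032,.048,.075)); print("t",robot.read_t()-t, robot.read_qpos())
im,P=cloud("top");np.savez("top1.npz",im=im,P=P)
for p,y in(((.495,-.04,.1),0),((.52,-.115,.1),88),((.52,.1,.02),88)):
  for f in(0,180): print(p,y+f,robot.ik(p,down(y+f)))
E
```

```text
t 2.0917
base (array([ 0.59170129, -0.35766553]), array([110.39638519,  60.0433197 ]), 16.972963333129883, 5726, np.float64(0.08609650564175636))
c2 (array([ 0.40936966, -0.22671031]), array([111.05381012,  60.08797455]), -2.3478546142578125, 6188, np.float64(0.04111528423341139))
t 3.2666999999999997 [-4.57926238e+00 -3.65663636e-02 -2.26373617e+01  6.19284328e-03
 -6.74317117e+01 -8.74389613e+01]
(0.495, -0.04, 0.1) 0 [ 18.09931683   9.23203866 -29.51608794   0.         -51.25187341
  71.90068317]
(0.495, -0.04, 0.1) 180 [  18.09931683    9.23203866  -29.51608794    0.          -51.25187341
 -108.09931683]
(0.52, -0.115, 0.1) 88 [  8.63858648  12.4964187  -25.23527782   0.         -52.26830348
 169.36141352]
(0.52, -0.115, 0.1) 268 [  8.63858648  12.4964187  -25.23527782   0.         -52.26830348
 -10.63858648]
(0.52, 0.1, 0.02) 88 [ 32.12146596  18.14247495 -30.51344542   0.         -41.34407963
 145.87853404]
(0.52, 0.1, 0.02) 268 [ 32.12146596  18.14247495 -30.51344542   0.         -41.34407963
 -34.12146596]
```

View pics/w_base.png

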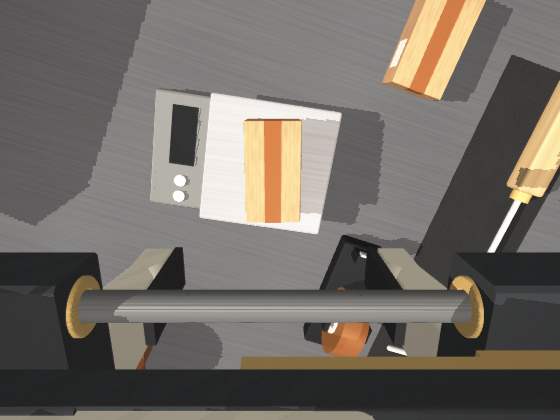

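Base and both neighbours are clearly seen: base (272,170), dispenser (345,300), c2 (430,45), rod handle (540,150). Next I stack c2, then c1.

```bash
cat >> h.py <<'E'
BASE=np.array([.5917,-.3577]); BY=17.0
def fold(y,ref): return ref+((y-ref+90)%180-90)
def pick(c,yaw,z=.008,zz=.12,op=.97):
    y=best([c[0],c[1],zz],yaw); robot.move_gripper(op)
    robot.goto([c[0],c[1],zz],down(y)); robot.servo_line([c[0],c[1],z],speed=.12)
    robot.move_gripper(0); w=robot.read_grip_width(); print("grip",w,robot.read_finger_force())
    robot.servo_line([c[0],c[1],zz+.05],speed=.15); return y
def place(k,y,off=0.):
    "k-th carton of the column (base=0); y tool yaw at pick"
    yt=BY+180*round((y-BY)/180); z=.045+.042*k+.0095
    a=np.radians(yt); p=BASE
    zh=max(z+.06,.2); robot.goto([p[0],p[1],zh],down(yt)); print("held",robot.read_grip_width())
    robot.servo_line([p[0],p[1],z],speed=.08); print("F",np.round(robot.read_force(),1))
    robot.move_gripper(.95); robot.servo_line([p[0],p[1],z+.09],speed=.15)
E
python3 - <<'E'
from h import *
t=robot.read_t()
y=pick((.4094,-.2267),-2.35); place(1,y); print("t",robot.read_t()-t)
im,P=cloud("wrist"); print(rect(P,BASE,.12,.137,.08))
im,P=look((.383,.237),0,.22); print("c1",rect(P,(.383,.237),.032,.048,.075)); print("t",robot.read_t())
E
```

```text
grip 0.6787610347058277 30.000535547733307
held 0.680633047237254
F [-0.1 -0.6 -1.6]
t 7.4
(array([ 0.59174542, -0.35812405]), array([111.10394287,  60.07224274]), 17.039459228515625, 12822, np.float64(0.12803339253947904))
c1 (array([0.38122937, 0.23537085]), array([110.56856537,  60.03165817]), 1.5802193880081177, 6150, np.float64(0.0409965206351872))
t 13.3667
```

```bash
python3 - <<'E'
from h import *
y=pick((.3812,.2354),1.6); place(2,y)
im,P=cloud("wrist"); print(rect(P,BASE,.16,.18,.08))
im,P=look((.49,-.06),0,.25); np.savez("wr.npz",im=im,P=P); 
m=(P[...,2]>.022)&(P[...,2]<.045)&(abs(P[...,1]+.04)<.06)&(P[...,0]>.36)&(P[...,0]<.60)
q=(P[m][:,:2]*1000).astype(np.float32); print("handle",cv2.minAreaRect(q),len(q),np.median(P[m][:,2]))
cv2.imwrite("pics/w_rod.png",im[...,::-1])
im,P=cloud("top");np.savez("top2.npz",im=im,P=P);cv2.imwrite("pics/top2.png",cv2.resize(im[...,::-1],(800,600),interpolation=cv2.INTER_CUBIC))
print(robot.read_t())
E
```

```text
grip 0.6763285103178464 29.99940276145935
held 0.6828453085807817
F [ 0.3  0.3 -1.5]
(array([ 0.5918963 , -0.35834198]), array([110.71838379,  60.2546196 ]), 17.035659790039062, 12910, np.float64(0.16999628177394427))
handle ((497.0545349121094, -41.172386169433594), (33.906585693359375, 202.1573028564453), 89.45597839355469) 3663 0.031630827058996724
23.1
```

View pics/top2.png

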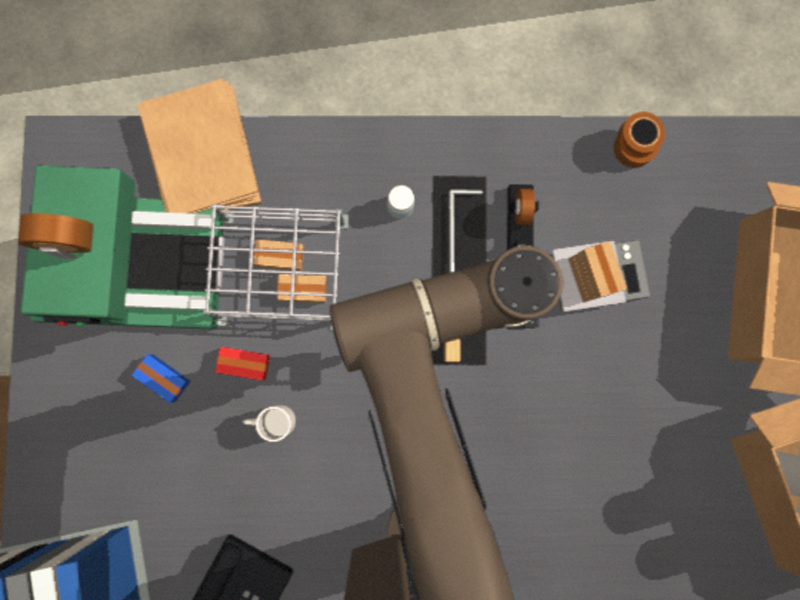

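Only the two tunnel cartons remain in place; rod unmoved (bend at (452,192), handle rear (453,350)), and no other brown cartons were hidden. Next: pick up the rod and pose it in front of the mouth.

```bash
cat >> h.py <<'E'
M=np.array([.6125,.2243]); SY=-1.9; _a=np.radians(SY); RS=np.array([[np.cos(_a),-np.sin(_a)],[np.sin(_a),np.cos(_a)]])
def S(x,y): return M+RS@np.array([x,y])
def Sinv(p): return RS.T@(np.asarray(p)[:2]-M)
G=.025
def rodpose(sx,sy,hz,dyaw=0.):
    "TCP pose putting the rod corner at sealer (sx,sy), height hz"
    a=np.radians(90+SY+dyaw); p=S(sx,sy)-(.34-G)*np.array([np.cos(a),np.sin(a)])
    return [p[0],p[1],hz-.010],down(270+SY+dyaw)
E
python3 - <<'E'
from h import *
for nm,c in dict(outer=[(193,187),(295,187),(295,243),(193,243)],inner=[(145,113),(245,122),(243,177),(143,167)]).items():
    q=[]
    for U,V in c:
        u,v=130+U/3,130+V/3; p=px("top",(u+.5)/.7-.5,(v+.5)/.7-.5,.042); q.append(Sinv(p))
    print(nm,(np.array(q)*1000).round(0).tolist())
robot.move_gripper(.75); robot.goto([.492,-.0415,.12],down(179.5)); robot.servo_line([.492,-.0415,.008],speed=.1)
robot.move_gripper(0); print("grip",robot.read_grip_width(),robot.read_finger_force())
robot.servo_line([.492,-.0415,.17],speed=.15)
p,R=rodpose(-.093,-.04,.18); print(p,robot.ik(p,R)); robot.goto(p,R)
p[2]=.065; robot.servo_line(p,speed=.15); robot.dwell(.2)
print(robot.read_grip_width(),robot.read_t(),np.round(robot.read_force(),2))
im,P=cloud("top"); cv2.imwrite("pics/top3.png",cv2.resize(im[100:310,130:410,::-1],(800,600),interpolation=cv2.INTER_CUBIC)); np.savez("top3.npz",im=im,P=P)
E
```

```text
outer [[-17.0, 145.0], [-14.0, 31.0], [-77.0, 29.0], [-80.0, 142.0]]
inner [[65.0, 202.0], [58.0, 90.0], [-4.0, 90.0], [4.0, 201.0]]
grip 0.006593730894347175 3.4613327613988076
[np.float64(0.5077810415894898), np.float64(-0.1274213950691908), 0.16999999999999998] [  7.40469472   7.6839437  -21.00555208   0.         -61.31050421
  -9.30469472]
0.005435052042661365 32.5833 [ 0.23 -0.36  0.58]
```

View pics/top3.png

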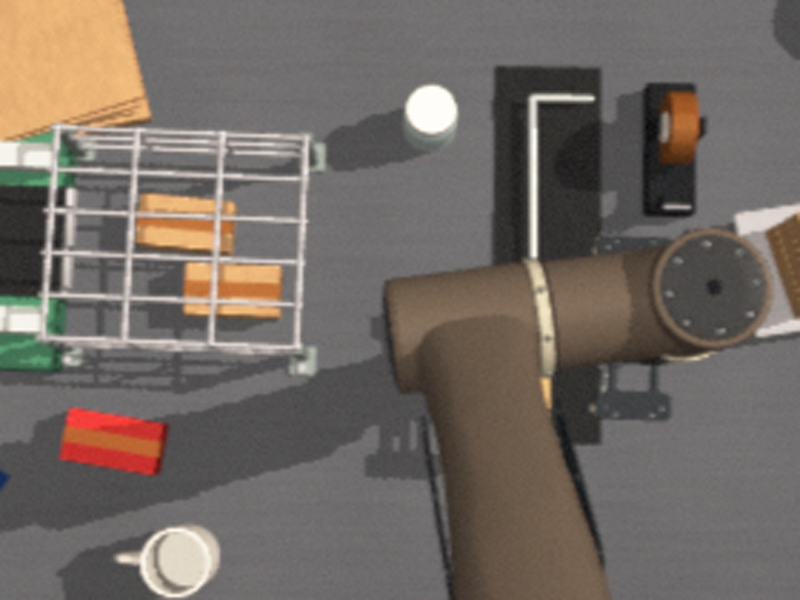

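The gripper closed on nothing; the rod is still on the mat (bend at (533,98) in the crop, handle near (545,390)), maybe knocked aside. I look again.

```bash
python3 - <<'E'
from h import *
robot.move_gripper(.75)
im,P=look((.49,-.06),0,.25)
m=(P[...,2]>.022)&(P[...,2]<.045)&(abs(P[...,1]+.05)<.1)&(P[...,0]>.36)&(P[...,0]<.54)
q=(P[m][:,:2]*1000).astype(np.float32); print("handle",cv2.minAreaRect(q),len(q),np.median(P[m][:,2]))
cv2.imwrite("pics/w_rod2.png",im[...,::-1]); print(robot.read_position(),robot.read_tcp_rot()[:,0],robot.read_t())
E
```

```text
handle ((467.6882019042969, -41.82748031616211), (34.045780181884766, 144.0994873046875), 89.26350402832031) 3531 0.03167582867584526
[ 0.48987019 -0.06015236  0.249482  ] [ 9.99999280e-01 -7.09384052e-04 -9.68021363e-04] 35.3583
```

View pics/w_rod2.png

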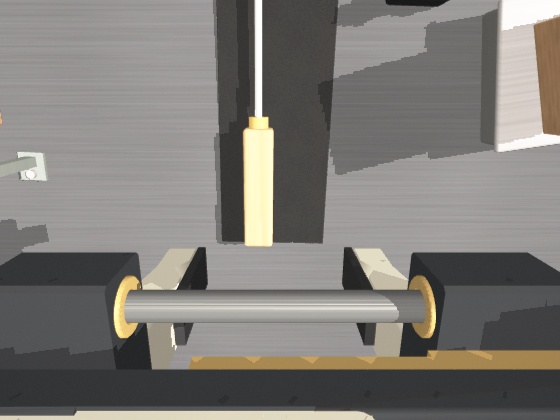

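Rod handle runs from (258,130) to (258,244), in place and undamaged. I retry lower, checking the reached pose.

```bash
python3 - <<'E'
from h import *
robot.goto([.493,-.042,.12],down(179.3)); robot.servo_line([.493,-.042,.0065],speed=.1); robot.dwell(.2)
print(robot.read_position(),robot.read_tcp_rot()[:,0],robot.read_grip_width(),np.round(robot.read_force(),1))
im,P=cloud("wrist"); cv2.imwrite("pics/w_g.png",im[...,::-1])
robot.move_gripper(0); print("grip",robot.read_grip_width(),robot.read_finger_force(),robot.read_t())
E
```

```text
[ 0.49332991 -0.04188536  0.00697729] [-9.99925496e-01  1.21678683e-02 -9.72774949e-04] 0.7499395191818704 [ 0.2 -0.2  0.5]
grip 0.3745538410524714 29.999772906303406 40.2333
```

View pics/w_g.png

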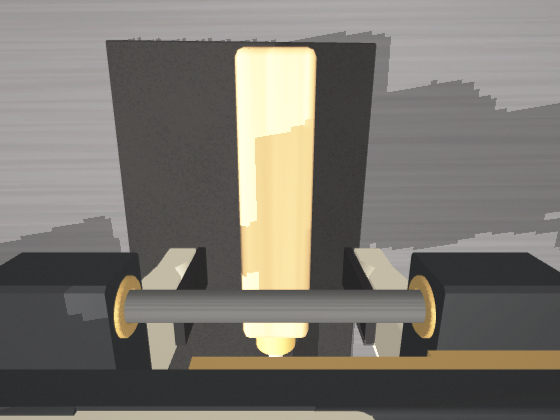

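The handle is now between the pads (crop (275,200)), grip 33 mm. I lift and pose in front of the mouth.

```bash
python3 - <<'E'
from h import *
robot.servo_line([.493,-.042,.17],speed=.12); print(robot.read_grip_width())
p,R=rodpose(-.096,-.045,.18); robot.goto(p,R); print(robot.read_grip_width())
p[2]=.068; robot.servo_line(p,speed=.15); robot.dwell(.2)
print(robot.read_grip_width(),robot.read_t(),np.round(robot.read_force(),2))
im,P=cloud("top"); cv2.imwrite("pics/top4.png",cv2.resize(im[130:235,130:340,::-1],(800,400),interpolation=cv2.INTER_CUBIC)); np.savez("top4.npz",im=im,P=P)
E
```

```text
0.3788786905293511
0.3714519144066641
0.37357565668738646 44.3167 [ 0.4   0.09 -1.1 ]
```

View pics/top4.png

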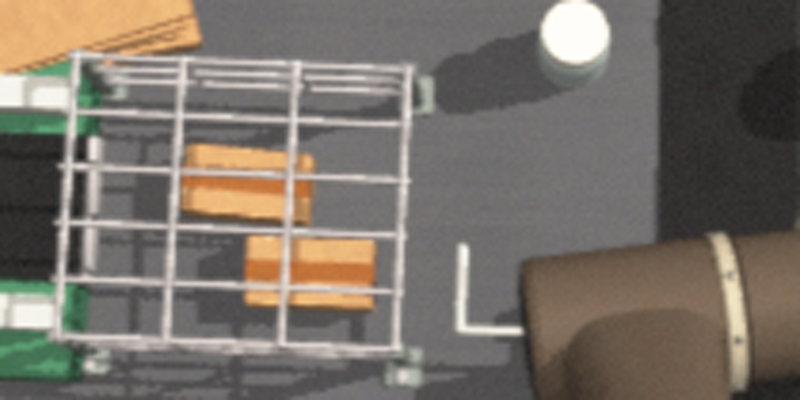

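The rod is held, with hook corner at (460,330) and tip at (462,245) in the crop, below the mouth's near edge (400,345).

```bash
cat >> h.py <<'E'
def cpx(U,V,s,u0,v0,z):
    "crop pixel -> sealer xy (mm)"
    u,v=u0+(U+.5)/s-.5,v0+(V+.5)/s-.5
    return (Sinv(px("top",(u+.5)/.7-.5,(v+.5)/.7-.5,z))*1000).round(1)
E
python3 - <<'E'
from h import *
s=800/210
for n,U,V,z in(("corner",460,330,.078),("tip",462,245,.078),("mouthBR",398,349,.115),("mouthTR",409,67,.115),("o1",246,307,.042),("o2",375,308,.042),("o3",246,238,.042),("i1",186,145,.042),("i2",312,222,.042),("i3",182,213,.042)): print(n,cpx(U,V,s,130,130,z))
E
```

```text
corner [-95.4 -46.3]
tip [-22.2 -45.6]
mouthBR [-116.1    3.3]
mouthTR [123.    2.7]
o1 [-77.2 142.2]
o2 [-74.9  29.8]
o3 [-16.4 145. ]
i1 [ 64.7 201.6]
i2 [-0.5 87.9]
i3 [  4.1 202. ]
```

```bash
python3 - <<'E'
from h import *
def go(x,y,h,sp): p,R=rodpose(x,y,h); robot.servo_line(p,R,speed=sp)
go(-.091,-.045,.078,.1); go(-.091,.163,.078,.12); print(robot.read_grip_width(),np.round(robot.read_force(),1))
go(-.091,.163,.021,.08); print("low",np.round(robot.read_force(),1),robot.read_position())
im,P=cloud("top"); cv2.imwrite("pics/t5.png",cv2.resize(im[130:235,130:340,::-1],(800,400),interpolation=cv2.INTER_CUBIC))
for y in(.12,.05,-.02,-.072): go(-.091,y,.021,.1); print(y,robot.read_grip_width(),np.round(robot.read_force(),1))
im,P=cloud("top"); cv2.imwrite("pics/t6.png",cv2.resize(im[130:235,130:340,::-1],(800,400),interpolation=cv2.INTER_CUBIC)); print(robot.read_t())
a=cv2.imread("pics/t5.png");b=cv2.imread("pics/t6.png");cv2.imwrite("pics/t56.png",cv2.resize(np.vstack([a,b]),(600,600)))
E
```

```text
0.37077526118536985 [-0.1  0.1 -0.9]
low [ 0.4 -0.1 -0.9] [0.51686504 0.07553645 0.01130703]
0.12 0.37247808654322967 [ 0.2  0.5 -1.4]
0.05 0.37222777975810595 [-0.2 -0.1 -1.1]
-0.02 0.37353933714114257 [ 0.1  0.1 -0.7]
-0.072 0.37082239986646 [ 0.2  0.5 -1.3]
50.4083
```

View pics/t56.png

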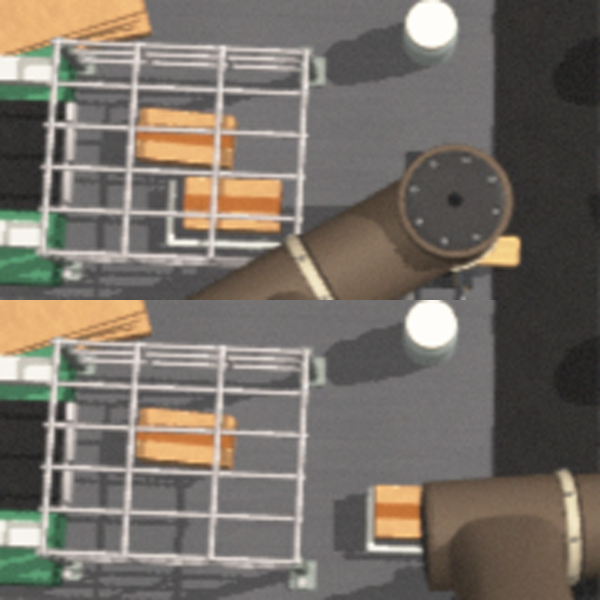

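The rod caught and drew the outer carton wholly out (carton at (397,511), mouth at x≈300). I release it, lay the rod back on the mat and stack the outer.

```bash
cat >> h.py <<'E'
def go(x,y,h,sp): p,R=rodpose(x,y,h); robot.servo_line(p,R,speed=sp)
def rod_back(x):
    go(x,-.058,.021,.08); go(x,-.058,.18,.15); print("rod held",robot.read_grip_width())
    robot.goto([.493,-.042,.17],down(179.3)); robot.servo_line([.493,-.042,.03],speed=.15); robot.servo_line([.493,-.042,.0075],speed=.05)
    print("F",np.round(robot.read_force(),1)); robot.move_gripper(.75); robot.servo_line([.493,-.042,.16],speed=.15)
E
python3 - <<'E'
from h import *
rod_back(-.091)
c0=S(-.048,-.134); im,P=look(c0,88,.22); c,s,a,n,zm=rect(P,c0,.032,.048,.085); print(c,s,a,n,c0)
if abs(s[0]-110)<6 and abs(s[1]-60)<5:
    y=pick(c,a); place(3,y); im,P=cloud("wrist"); print(rect(P,BASE,.2,.225,.08))
print(robot.read_t())
E
```

```text
rod held 0.3723816415327533
F [ 0.   0.2 -1.6]
[0.55940582 0.09026059] [110.52088928  60.01703262] 88.37667083740234 6163 [0.5600836  0.09196512]
grip 0.6832291272829628 30.00047206878662
held 0.682963470904603
F [-0.4  0.  -1.7]
(array([ 0.59175476, -0.35794476]), array([110.68789673,  60.26062393]), 17.000513076782227, 12854, np.float64(0.21206212278733805))
66.5417
```

Column is at four and true. I re-measure the rod and go in for the inner, gripping nearer the front of the handle.

```bash
sed -i 's/^G=.025/G=.045/' h.py; python3 - <<'E'
from h import *
robot.move_gripper(.75)
im,P=look((.49,-.06),0,.25)
m=(P[...,2]>.022)&(P[...,2]<.045)&(abs(P[...,1]+.05)<.1)&(P[...,0]>.33)&(P[...,0]<.56)
q=(P[m][:,:2]*1000).astype(np.float32); print("handle",cv2.minAreaRect(q),len(q),q[:,0].min(),q[:,0].max())
cv2.imwrite("pics/w7.png",im[...,::-1]);print(robot.read_t())
E
```

```text
handle ((489.59674072265625, -76.28276062011719), (34.07255172729492, 139.66273498535156), 87.70730590820312) 3622 420.33817 559.14197
69.3417
```

View pics/w7.png

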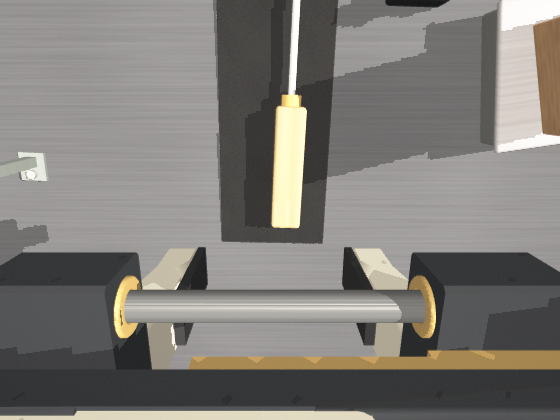

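The rod has been knocked: handle now from (291,105) to (286,227), about 35 mm toward -y and 23 mm forward, turned ~-2°. I grasp it there.

```bash
cat >> h.py <<'E'
def rod_back(x,y,gx=.513):
    go(x,y,.021,.08); go(x,y,.18,.15); print("rod held",robot.read_grip_width())
    robot.goto([gx,-.0425,.17],down(179.3)); robot.servo_line([gx,-.0425,.03],speed=.15); robot.servo_line([gx,-.0425,.0075],speed=.05)
    print("F",np.round(robot.read_force(),1)); robot.move_gripper(.75); robot.servo_line([gx,-.0425,.16],speed=.15)
E
python3 - <<'E'
from h import *
p=[.5365,-.0782]
robot.goto([*p,.12],down(177.7)); robot.servo_line([*p,.0065],speed=.1); robot.dwell(.2)
robot.move_gripper(0); w=robot.read_grip_width(); print("grip",w)
if w>.3:
    robot.servo_line([*p,.17],speed=.12)
    q,R=rodpose(-.019,-.045,.18); robot.goto(q,R); go(-.019,-.045,.078,.15); robot.dwell(.2)
    print(robot.read_grip_width(),np.round(robot.read_force(),1),robot.read_t())
    im,P=cloud("top"); cv2.imwrite("pics/t8.png",cv2.resize(im[130:235,130:340,::-1],(800,400),interpolation=cv2.INTER_CUBIC))
E
```

```text
grip 0.3746382648768031
0.3751414841256194 [-0.   0.  -1.4] 78.1333
```

View pics/t8.png

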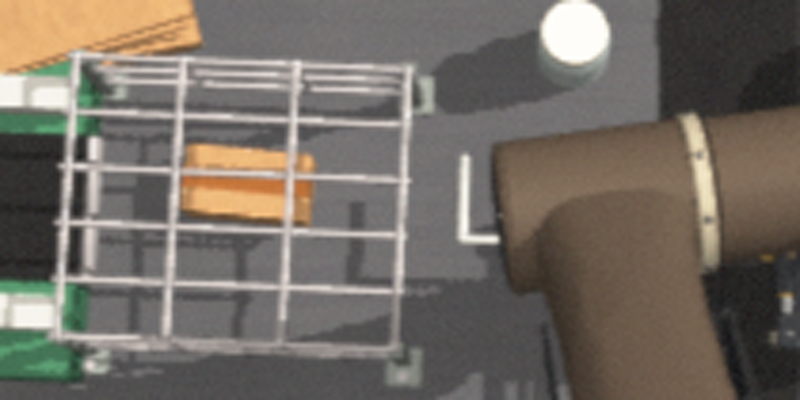

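Hook is at the mouth, corner (463,239), tip (464,155); inner carton at (248,183), unmoved.

```bash
python3 - <<'E'
from h import *
c=cpx(463,239,800/210,130,130,.078);print(c,cpx(464,155,800/210,130,130,.078))
x=-.019-.001*(c[0]+17); dy=-.001*(c[1]+45)
assert abs(x+.019)<.012 and abs(dy)<.012
go(x,-.045,.078,.1); go(x,.222+dy,.078,.12); print(robot.read_grip_width(),np.round(robot.read_force(),1))
go(x,.222+dy,.021,.08); print("low",np.round(robot.read_force(),1))
im,P=cloud("top"); cv2.imwrite("pics/t5.png",cv2.resize(im[130:235,130:340,::-1],(800,400),interpolation=cv2.INTER_CUBIC))
for y in(.15,.05,-.02,-.058): go(x,y+dy,.021,.1); print(y,robot.read_grip_width(),np.round(robot.read_force(),1))
im,P=cloud("top"); cv2.imwrite("pics/t6.png",cv2.resize(im[130:235,130:340,::-1],(800,400),interpolation=cv2.INTER_CUBIC)); print(x,dy,robot.read_t())
a=cv2.imread("pics/t5.png");b=cv2.imread("pics/t6.png");cv2.imwrite("pics/t9.png",cv2.resize(np.vstack([a,b]),(600,600)))
E
```

```text
[-17.  -46.3] [ 56.2 -44.8]
0.3712621159711786 [-0.3  0.2 -0.6]
low [-0.3  0.5 -1.1]
0.15 0.37309869648504057 [-0.2  0.2 -1.6]
0.05 0.3753639657994913 [-0.2  0.7 -1.8]
-0.02 0.37176638304320064 [ 0.7 -0.6 -1. ]
-0.058 0.37422014083208877 [-0.   0.3 -1.4]
-0.019 0.0012999999999999971 85.175
```

View pics/t9.png

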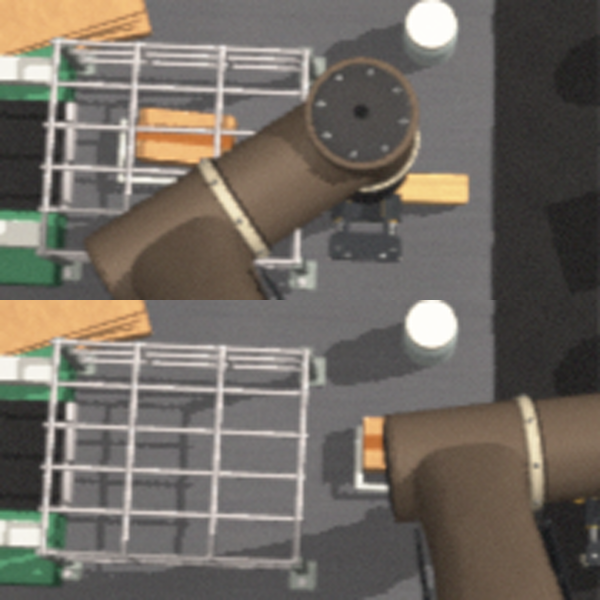

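The inner carton is wholly out (at (373,443)). The jar is close to it, so after laying the rod back I will grip it at its +y end and slide it away before the true pick.

```bash
python3 - <<'E'
from h import *
rod_back(-.019,-.043)
c0=S(.034,-.115); im,P=look(c0,88,.25); c,s,a,n,zm=rect(P,c0,.032,.048,.085); print(c,s,a,n,c0)
m=(P[...,2]>.075)&(P[...,2]<.095)&(P[...,0]>.70)&(P[...,1]<.16)&(P[...,1]>.0); q=P[m][:,:2]; print("jar",len(q),q.min(0) if len(q) else 0,q.max(0) if len(q) else 0)
print(robot.read_t())
if abs(s[0]-110)<6 and abs(s[1]-60)<5 and abs(a)>75:
    a=a%180; u=np.array([np.cos(np.radians(a)),np.sin(np.radians(a))]); g=c+.038*u; print("gripper at",g)
    y=best([*g,.15],a); robot.move_gripper(.97); robot.goto([*g,.15],down(y)); robot.servo_line([*g,.009],speed=.1); robot.move_gripper(0); print(robot.read_grip_width(),np.round(robot.read_force(),1))
    g2=g+[-.07,0]; robot.servo_line([*g2,.009],speed=.08); robot.move_gripper(.97); robot.servo_line([*g2,.15],speed=.15)
    c0=c+[-.07,0]; im,P=look(c0,a,.22); c,s,a,n,zm=rect(P,c0,.032,.048,.085); print(c,s,a,n)
    y=pick(c,a); place(4,y); im,P=cloud("wrist"); print(rect(P,BASE,.245,.265,.08))
print(robot.read_t())
E
```

```text
rod held 0.369163094709931
F [ 0.  -0.6 -0.7]
[0.6404231  0.10410308] [110.84640503  60.01824951] 88.22213745117188 5370 [0.64266846 0.10823595]
jar 2698 [0.74482238 0.05139681] [0.80085873 0.10710027]
93.3333
gripper at [0.64160203 0.14208479]
0.6810570903716364 [-0.5  0.8  2.4]
[0.56902271 0.10330095] [110.4754715  60.0302124] 88.49846649169922 6211
grip 0.6799435437840851 30.0001922249794
held 0.6772473795137324
F [ 0.5 -0.2 -2.4]
(array([ 0.59188635, -0.35787625]), array([110.87221527,  60.10774231]), 16.974924087524414, 12823, np.float64(0.2540576327874644))
107.6167
```

Column of five is true to the millimetre. I back off and check the whole scene.

```bash
python3 - <<'E'
from h import *
p=robot.read_position(); robot.servo_line([p[0],p[1],.40],speed=.2) if robot.ik([p[0],p[1],.40],robot.read_tcp_rot()) is not None else None
robot.movej([-57.462,20.546,.682,0,-70.136,-16.507])
im,P=cloud("top");np.savez("topF.npz",im=im,P=P);cv2.imwrite("pics/topF.png",cv2.resize(im[...,::-1],(800,600),interpolation=cv2.INTER_CUBIC)); print(robot.read_t(),rect(P,BASE,.245,.265,.08))
E
```

```text
110.2 (array([ 0.59298315, -0.35581445]), array([110.36567688,  62.72073364]), 16.168031692504883, 807, np.float64(0.2541602554200173))
```

View pics/topF.png

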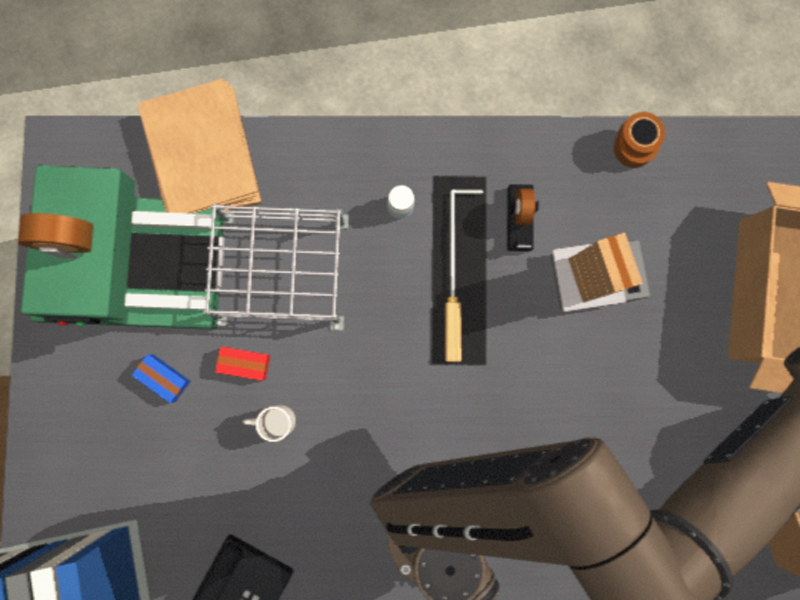

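The tunnel is empty, the rod lies on its mat (bend (453,192), handle (453,330)), and the column stands at (605,265). The jar (401,199), mug (275,423) and dispenser (520,217) are where they began.

```bash
python3 -c "
from h import *
print(robot.job_done())"
```

```text
the job is handed in; nothing more can be done
None
```

I've handed the job in: both cartons were drawn out from behind the guard, nearer one first, and all five cartons stand in one flush column on the scale. The rod is back on its mat, the jar, mug and dispenser look unmoved, and it took about 110 s.

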